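# Hang the wine dipper on the dipper carousel

## Task

Turn the dipper carousel until its one free hook stands over the middle of the drip dish. Then pick up the steel dipper that stands on the counter and hang it on that hook, handle outwards, pressing it down past the hook's two spring leaves until it sits firmly home on the collar and stays there when you let go. Go gently: never press on the carousel with more than 25 N, by hand or through the dipper, and leave the bottles and the mortar where they are.

Things in the scene. Friction and masses are not known exactly. Their poses are not given: they have to be found in the camera images.
- stand: Fixed stand of the carousel: dark round wooden foot (radius 85 mm, 14 mm high) and a steel post (radius 10 mm) topped by a wooden ball (radius 16 mm, top at 264 mm). Origin: on the post's axis, at counter height; its -x axis points from the post to the drip dish.
- drip_dish (a point): Middle of the inner floor (4 mm above the counter) of the shallow blue porcelain dish (radius 42 mm, 14 mm high) fixed to the stand on the side towards the robot, 115 mm from the post's axis.
- carousel: The rotor: a hub (radius 30 mm, z 168 to 202 mm) with four level steel spokes 90 degrees apart (10 mm wide, z 176 to 184 mm), each with an upright hook 115 mm out. Origin on the post's axis at counter height; its -x axis points along the free hook's spoke. Turns either way, up to 3.1 rad from the dish, against a steady friction of 0.15 N m; stays where it is left.
- free_hook (a point): Tip of the one hook without a dipper, 238 mm above the counter, 115 mm from the axis, turning with the carousel; its -x axis points radially outwards. At the start it is 0.8 to 1.9 rad anticlockwise (from above) past the dish, on the robot's right of it. The other three hooks carry like dippers, clipped fast, at z 54 to 204 mm, reaching 143 mm from the axis.
- hook_foot (a point): Foot of the free hook: a point on its axis at the spoke's top, z 184 mm. The hook is an upright steel prong 9 mm thick, its top 12 mm tapering to 3 mm. On it sits a brass collar (20 mm wide, 8 mm high), the seat of a dipper's tab. The collar's top is anywhere from 26 to 45 mm below the prong's tip: this varies, is not measured and must be felt. It is firm: landing on it is a hard stop.
- leaves (a point): Point on the free hook's axis 24 mm above its foot, near its two thin spring leaves. They bulge to the two tangential sides of the prong just above the collar (15.4 mm over both, widest 5 mm above the collar's top, wherever that is). A tab must be pushed down past them, which takes about 3 to 9 N; they then hold it down. The dipper's weight alone is not enough.
- dipper: Loose steel dipper, 0.12 to 0.2 kg, upright on the counter. Origin: centre of the cup's underside, z up. Round cup, radius 24 mm, 45 mm high. A flat strip 28 mm wide (along y), 4 mm thick, rises at x = -24 to -28 mm to z 150 mm and bends over into a level tab (z 146 to 150 mm, x -28 to +16 mm) with a square hole for the hook over the cup's axis. Hung properly, the strip (-x side) is outwards.
- dipper_eye (a point): Centre of the hole at the underside of the dipper's tab, 146 mm above the dipper's origin; axes as the dipper's. The hole is 12 by 12 mm, its sides along x and y. The dipper can be grasped from above across the 28 mm width (along y), at the tab and the top of the strip.
- vase_a: Bystander: small white and blue porcelain bottle with a cork, 34 mm radius, 116 mm high, beyond the dipper on the right. Origin at the centre of its underside.
- vase_b: Bystander: another such bottle, near the robot on the left. Origin at the centre of its underside.
- mortar: Bystander: brass mortar, 46 mm radius, 95 mm high, on the left. Origin at the centre of its underside.
Mind the look-alikes: they are no part of the job. What is shaped like the dipper but yellow is not meant.

How it is judged:
By the outcome, as a careful person would: the job done as asked, in the order asked, and still so for the second after the job is handed in, with the robot touching nothing.
It also fails if it takes over 64 s, if anything falls off the work surface, if the arm or the gripper's body presses on something with over 40 N, if the wrist force passes 120 N, or if a joint passes its speed limit or range.

## Robot

A 6-joint arm with a two-finger parallel gripper is mounted at the origin on the work surface. World frame = base frame: x ahead of the robot, y to its left, z up, the work surface at z = 0. Lengths are in m, angles in degrees, forces in N, time in s.
With the tool pointing down it reaches from about 0.3 to 0.75 m from the base axis. Payload 8.5 kg.
Tool frame: the origin (TCP) lies midway between the tips of the shut fingers; the grasp point (between the pads) lies 19 mm behind it; z points along the fingers, y is the direction in which the jaws open and shut (so a half turn about z gives the same grasp; the last joint's range is limited). The gripper opens to 85 mm and grips with 20 to 120 N. Pads are 22 mm wide; open, the fingers measure 114 mm over their backs; the gripper's body (76 mm by 85 mm) begins 54 mm behind the grasp point. The pads swing forward as they close: fully open they stand 13 mm farther back than shut.
Start: joints at [57.737, 21.807, 74.336, -0, 83.858, -12.336], TCP at [0.187, 0.517, 0.231] pointing down, gripper open.
Joint ranges: [-178.18, 178.18], [-50.72, 133.34], [12.68, 142.11], [-81.47, 261.47], [9.98, 163.14], [-165.26, 165.26]. Speed limits (degrees/s): [136.94, 136.94, 180, 180, 180, 180].

## Interface

Orientations are given as a 3x3 rotation matrix whose columns are the frame's x, y, z axes.
In Python, from rig import status, eyes, env gives the robot as it stands. The module is installed in compiled form; this text tells all that it offers.
- The arm moves only by the tool play_rows, never from a script. Its argument "targets" is text: rows parted by semicolons, each of 5 numbers parted by spaces: the shift along the tool's x, y, z in m, then the turn about the tool's z in rad, then the closure, from 0 (fully open) to 1 (shut). A call has 1 to 5 rows; each row is the pose to reach, as a shift and turn from the pose commanded when the call began, along the tool's axes at that moment; what a row does not reach only later rows make up. A row lasts 1/10 s, in which the tool goes at most 50 mm and 8.59 degrees, less where a joint would pass 70% of its speed; a pose out of reach is approached as far as the arm can. A call with a gripper value outside its range is refused whole. The fingers move at their own pace and stop on an object; "force" is the grip in N (left out, the last holds). Time passes only in rows, so rows that repeat a pose let the fingers close. It gives the time, the measured TCP pose, the force and the opening at its end, in the units of the state.
- status.observe(): the state, without advancing time (a new reading comes with each control period).
- eyes.get_image(name): name is "scene" or "top" or "wrist"; returns a dict with "pixels" (420x560x3 uint8, red, green, blue), "range_z" (420x560 float32, m along the optical axis (not along the pixel's ray), 0 where there is no reading), "mtx" (3x3 intrinsics, pixels), "k1" (the pictures are not rectified: a ray, as slopes to the right and down, at radius r is drawn at 1 + k1 r^2 times it, then the intrinsics apply), "world_to_cam" (4x4, takes a point from world to camera coordinates); the wrist camera has in their place "T_tool_cam" (4x4, takes a point from camera to tool coordinates, whose origin is the TCP and whose axes are the flange's). Camera axes: x right, y up, looking along -z (the intrinsics and any distortion apply to the point x, -y, -z); pixel columns grow to the right and rows downward; lengths in m; the calibration is good to about 2 mm. A picture is of the moment at which its call begins: read the wrist's pose just before it.
- env.close_job(): hands the job in, once; it reports no verdict.
The state is a dict: "time_s": time; "q": joint angles; "qvel": joint speeds; "joint_efforts": joint torques, N m; "position": TCP position; "tool_rot": TCP orientation; "ft_force": force on the tool from outside, world axes, zero at the start; "wrist_torque": the same for the moment, N m; "grip_width": finger opening in m.
Only numpy, scipy, OpenCV 4.12 (cv2) and the standard library are available. Lean on these libraries where they do the work, as an engineer would, in place of code of your own. Each camera call takes 0.05 s, during which the arm holds its last target.

## Working session

There is one attempt and no reset: what is moved stays moved. The work goes in short steps, Python scripts to look and compute and a tool call to move; the robot and the scene stay as the last step left them, time stands still between calls to the robot, and variables do not carry over. Pictures are saved under pics/ and viewed, and the job is handed in when it is done.

Besides the shell and the picture viewer there is one more tool, called after ">>>" by a JSON object that holds its "method" and its "body". play_rows: Moves the arm, as the interface text tells. Its arguments: {"type":"object","properties":{"targets":{"type":"string"},"force":{"type":"number"}},"required":["targets"]}

```bash
mkdir -p pics; cat > h.py <<'E'
import numpy as np, cv2
from rig import status, eyes, env
def grab(n,f):
    s=status.observe(); im=eyes.get_image(n); im['s']=s
    cv2.imwrite('pics/'+f+'.png',im['pixels'][:,:,::-1]); 
    np.savez('pics/'+f+'.npz',**{k:v for k,v in im.items() if k!='s'},pos=s['position'],rot=s['tool_rot'])
    return im
def cloud(d):
    # per-pixel world points
    h,w=d['range_z'].shape
    u,v=np.meshgrid(np.arange(w),np.arange(h))
    k=np.array(d['mtx']); 
    p=cv2.undistortPoints(np.stack([u,v],-1).reshape(-1,1,2).astype(float),k,np.array([float(d['k1']),0,0,0])).reshape(h,w,2)
    z=d['range_z']; P=np.stack([p[...,0]*z,-p[...,1]*z,-z],-1)
    if 'world_to_cam' in d: T=np.linalg.inv(d['world_to_cam'])
    else:
        Tw=np.eye(4);Tw[:3,:3]=np.array(d['rot']);Tw[:3,3]=d['pos'];T=Tw@d['T_tool_cam']
    W=P@T[:3,:3].T+T[:3,3]; W[z==0]=np.nan
    return W
def load(f): return dict(np.load('pics/'+f+'.npz'))
E
python3 - <<'E'
from h import *
grab('scene','s0');grab('top','t0');print(status.observe())
E
```

```text
{'time_s': 0.1, 'q': array([ 5.77355617e+01,  2.18391342e+01,  7.43797394e+01,  3.08212956e-04,
        8.38599703e+01, -1.23350865e+01]), 'qvel': array([-0.02050503, -0.07056929, -0.12736875, -0.02176177, -0.06377828,
       -0.00556881]), 'joint_efforts': array([ 5.29155353e-03, -4.49213898e+01, -2.31655329e+01,  3.94823724e-05,
        3.65134169e-03,  3.11178019e-05]), 'position': array([0.18732087, 0.51683099, 0.2307587 ]), 'tool_rot': array([[-9.40113324e-01,  3.40861249e-01, -7.39115309e-04],
       [ 3.40861919e-01,  9.40112655e-01, -1.16075392e-03],
       [ 2.99195625e-04, -1.34317649e-03, -9.99999053e-01]]), 'ft_force': array([-0.34509212,  0.57005481, -0.6316769 ]), 'wrist_torque': array([ 0.02135884,  0.06141461, -0.01245457]), 'grip_width': 0.08534187589877464}
```

View pics/s0.png

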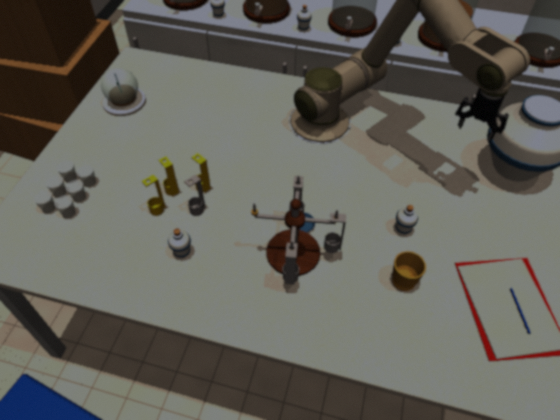

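View pics/t0.png

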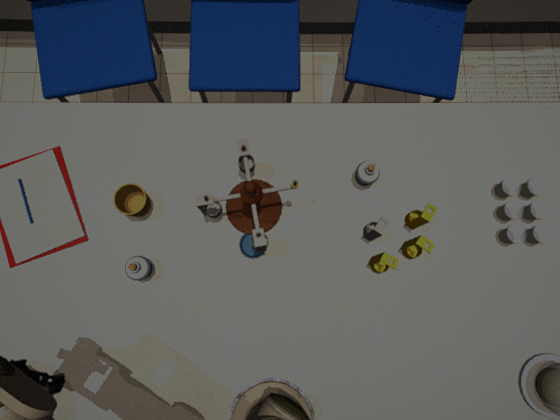

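```bash
python3 - <<'E'
from h import *
d=load('t0');W=cloud(d)
im=d['pixels'][:,:,::-1].copy()
def crop(y0,y1,x0,x1,k): return cv2.convertScaleAbs(cv2.resize(im[y0:y1,x0:x1],None,fx=k,fy=k,interpolation=cv2.INTER_CUBIC),alpha=1.6)
cv2.imwrite('pics/c1.png',np.hstack([crop(125,265,185,315,4.2)[:560],crop(195,280,350,440,2.3)] if 0 else [crop(125,265,185,315,4)]))
cv2.imwrite('pics/c2.png',crop(150,280,345,445,4.5))
for n,(u,v) in dict(dip=(380,224),dish=(252,246),ball=(252,187),hook=(295,184),vaseA=(368,170),y1=(418,215),y2=(427,243),y3=(388,260),vb=(138,268),mo=(130,200)).items(): print(n,W[v,u])
E
```

```text
dip [ 0.53305818 -0.29218818  0.14338442]
dish [ 0.49183424  0.05737505 -0.00215465]
ball [0.60633779 0.04639192 0.26626258]
hook [ 0.62518309 -0.06100616  0.22007849]
vaseA [ 0.69386571 -0.27516795  0.10706438]
y1 [ 0.58178228 -0.44330199  0.00552545]
y2 [ 0.48076487 -0.41363032  0.1467941 ]
y3 [ 0.43647835 -0.30803244  0.14472505]
vb [0.42328457 0.3612667  0.09894462]
mo [0.62907346 0.41845501 0.01979361]
```

View pics/c1.png

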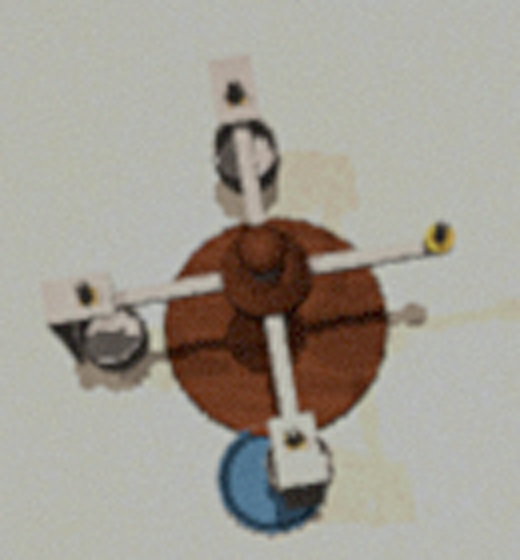

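View pics/c2.png

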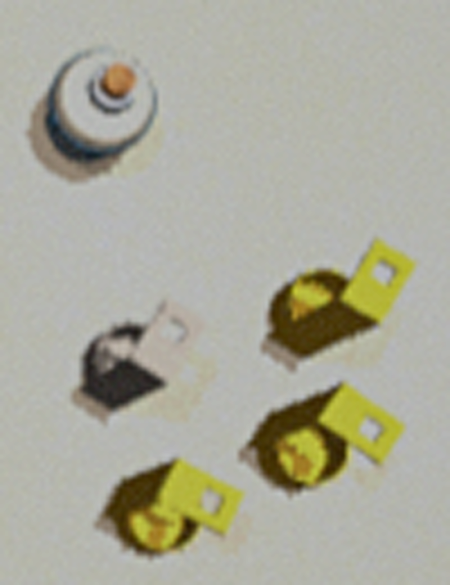

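```bash
python3 - <<'E'
from h import *
from scipy.optimize import least_squares
for n in ['t0','s0']:
    d=load(n);W=cloud(d);im=d['pixels'].astype(int);x,y,z=np.moveaxis(W,-1,0)
    near=(np.hypot(x-.6,y-.045)<.2)
    r,g,b=im[...,0],im[...,1],im[...,2]
    hsv=cv2.cvtColor(d['pixels'],cv2.COLOR_RGB2HSV).astype(int)
    dish=near&(hsv[...,0]>95)&(hsv[...,0]<120)&(hsv[...,1]>80)&(z<.03)
    p=W[dish];print(n,'dish',len(p),p[:,:2].min(0),p[:,:2].max(0),p.mean(0))
    sph=near&(np.hypot(x-.6,y-.045)<.025)&(z>.235)
    p=W[sph];f=least_squares(lambda c:np.linalg.norm(p-c,axis=1)-.016,[.6,.045,.248],loss='soft_l1',f_scale=.002);print('ball',len(p),f.x)
    foot=near&(z<.03)&(z>.006)&(r>b*1.5)
    p=W[foot];print('foot',len(p),p.min(0),p.max(0))
    hk=near&(z>.195)&(np.hypot(x-.6,y-.045)>.08)
    nl,lab=cv2.connectedComponents(hk.astype(np.uint8))
    for i in range(1,nl):
        m=lab==i
        if m.sum()>5: print('hook',m.sum(),W[m].mean(0),W[m][:,2].max(),np.degrees(np.arctan2(W[m].mean(0)[1]-.045,W[m].mean(0)[0]-.6)))
    sp=near&(z>.172)&(z<.19)
    print('spokepts',sp.sum())
    # dipper tab
    t=(np.hypot(x-.53,y+.29)<.07)&(z>.135)&(z<.16)&(hsv[...,1]<80)
    p=W[t][:,:2].astype(np.float32);print('tab',len(p),W[t].mean(0),cv2.minAreaRect(p),np.array(cv2.boxPoints(cv2.minAreaRect(p))).round(4).tolist())
    for nm,c,zz in [('va',(.69,-.275),.12),('y1',(.55,-.4),0),('vb',(.42,.36),0)]:
        pass
E
```

```text
t0 dish 281 [0.45792376 0.02739267] [0.5293155  0.09229102] [0.4896273  0.06861236 0.00514723]
ball 125 [0.61030208 0.05155127 0.24721105]
foot 1598 [ 0.5284844  -0.03004992  0.00643462] [0.69220332 0.13513062 0.02310795]
hook 177 [0.72814041 0.0717642  0.20498322] 0.23533808318757843 11.797546304747943
hook 49 [ 0.62707121 -0.06083477  0.20809863] 0.23761343867686202 -75.65208978858952
hook 192 [0.58934015 0.17020273 0.20511868] 0.2357040219625297 94.86646700641126
hook 194 [0.49024634 0.03132035 0.20462066] 0.2363650491767404 -172.8953158037121
spokepts 532
tab 171 [ 0.52659109 -0.29486734  0.14813717] ((0.5282498598098755, -0.29596564173698425), (0.027678534388542175, 0.04522169753909111), 57.04541778564453) [[0.5016999840736389, -0.2953000068664551], [0.5396999716758728, -0.3199000060558319], [0.5547999739646912, -0.29670000076293945], [0.5167999863624573, -0.2721000015735626]]
s0 dish 100 [0.45898203 0.0499166 ] [0.53397414 0.08883611] [0.50040994 0.06913404 0.00503092]
ball 65 [0.61362194 0.0489114  0.24772173]
foot 1353 [ 0.52951393 -0.0306555   0.00611656] [0.70018949 0.1330098  0.02383644]
hook 117 [0.49801945 0.02967669 0.20714473] 0.23674164777083484 -171.45482332211083
hook 53 [ 0.63588695 -0.06254453  0.21113376] 0.23898811320214164 -71.54646346177312
hook 152 [0.59464725 0.16907927 0.20588977] 0.24280376103574075 92.47019250840707
hook 173 [0.73602363 0.07022794 0.20578856] 0.23569512402542436 10.507104761874468
spokepts 478
tab 105 [ 0.53210154 -0.29751942  0.14978413] ((0.532613217830658, -0.2990338206291199), (0.03196030482649803, 0.043855976313352585), 52.406280517578125) [[0.5055000185966492, -0.29829999804496765], [0.5401999950408936, -0.32510000467300415], [0.5597000122070312, -0.299699991941452], [0.5249999761581421, -0.27300000190734863]]
```

```bash
cat >> h.py <<'E'
def plan(x,y,z,yawy=None):
    s=status.observe();R=np.array(s['tool_rot']);p=np.array(s['position'])
    d=R.T@(np.array([x,y,z])-p); cy=np.degrees(np.arctan2(R[1,1],R[0,1]))
    t=0 if yawy is None else -np.radians((yawy-cy+180)%360-180)
    print('shift tool',d.round(4),'turn',round(t,4),'| pos',p.round(4),'yawy',round(cy,2),'t',s['time_s'],'F',np.round(s['ft_force'],2),'w',round(s['grip_width'],4))
E
python3 - <<'E'
from h import *
print(eyes.get_image('wrist')['T_tool_cam'].round(3))
plan(.50,.02,.42,9)
E
```

```text
[[-0.002  0.957  0.289  0.074]
 [ 1.     0.002  0.001 -0.   ]
 [ 0.     0.289 -0.957 -0.142]
 [ 0.     0.     0.     1.   ]]
shift tool [-0.4632 -0.3608 -0.1889] turn 1.0659 | pos [0.1874 0.5169 0.2308] yawy 70.07 t 0.15 F [0.21 0.57 0.35] w 0.0854
```

>>> {"method": "play_rows", "body": {"targets": "-0.03 -0.02 -0.05 0.1 0; -0.06 -0.05 -0.09 0.2 0; -0.095 -0.08 -0.12 0.3 0; -0.13 -0.1 -0.14 0.4 0; -0.165 -0.125 -0.16 0.5 0"}}

```text
time_s: 0.65
position: [0.2919, 0.3538, 0.3854]
tool_rot: [[-0.659, 0.752, 0.001], [0.752, 0.659, 0.0], [-0.0, 0.001, -1.0]]
ft_force: [1.4, 0.6, -0.5]
grip_width: 0.0852
```

```bash
python3 -c "
from h import *
plan(.56,.0,.40,9)"
```

```text
shift tool [-0.4428 -0.0317 -0.0146] turn 0.5627 | pos [0.2919 0.3538 0.3854] yawy 41.24 t 0.65 F [ 1.36  0.62 -0.54] w 0.0852
```

>>> {"method": "play_rows", "body": {"targets": "-0.045 -0.003 -0.01 0.12 0.4; -0.09 -0.006 -0.014 0.24 0.4; -0.135 -0.01 -0.014 0.36 0.4; -0.18 -0.013 -0.014 0.48 0.4; -0.225 -0.016 -0.014 0.56 0.4"}}

```text
time_s: 1.15
position: [0.4292, 0.1742, 0.3981]
tool_rot: [[-0.158, 0.987, -0.0], [0.987, 0.158, 0.0], [0.0, -0.0, -1.0]]
ft_force: [0.5, 0.2, -0.3]
grip_width: 0.0509
```

```bash
python3 -c "
from h import *
plan(.56,.0,.40,9)"
```

```text
shift tool [-0.1927  0.1017 -0.002 ] turn 0.0014 | pos [0.4292 0.1742 0.3981] yawy 9.08 t 1.15 F [ 0.52  0.17 -0.28] w 0.0509
```

>>> {"method": "play_rows", "body": {"targets": "-0.042 0.022 0 0 0.7; -0.084 0.044 0 0 0.7; -0.126 0.066 0 0 0.7; -0.168 0.088 0 0 0.7; -0.193 0.102 0 0 0.7"}}

```text
time_s: 1.65
position: [0.5618, -0.0009, 0.397]
tool_rot: [[-0.16, 0.987, -0.002], [0.987, 0.16, 0.0], [0.0, -0.002, -1.0]]
ft_force: [0.1, 0.4, -0.9]
grip_width: 0.0254
```

```bash
python3 -c "
from h import *
plan(.56,.0,.40,9)
d=grab('wrist','w1'); d=load('w1')
cv2.imwrite('pics/w1b.png',cv2.convertScaleAbs(d['pixels'][:,:,::-1],alpha=1.6))"
```

```text
shift tool [ 0.0011 -0.0016 -0.003 ] turn 0.0036 | pos [ 0.5618 -0.0009  0.397 ] yawy 9.21 t 1.65 F [ 0.14  0.41 -0.93] w 0.0254
```

View pics/w1b.png

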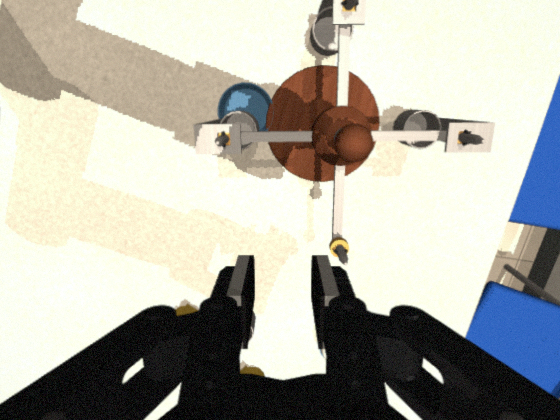

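The wrist view shows the post's ball at (353,143), the free hook with its brass collar at (339,247), the dish at (244,105) and the three hung dippers at left, top and right.

```bash
python3 - <<'E'
from h import *
from scipy.optimize import least_squares
d=load('w1');W=cloud(d);x,y,z=np.moveaxis(W,-1,0)
print('k1',d['k1'])
hsv=cv2.cvtColor(d['pixels'],cv2.COLOR_RGB2HSV).astype(int)
near=np.hypot(x-.61,y-.05)<.2
dish=near&(hsv[...,0]>95)&(hsv[...,0]<120)&(hsv[...,1]>80)&(z<.03)
p=W[dish];print('dish',len(p),p[:,:2].min(0),p[:,:2].max(0),p.mean(0))
foot=near&(z<.03)&(z>.008)&(hsv[...,0]<20)&(hsv[...,1]>80); p=W[foot]; print('foot',p.min(0),p.max(0),(p.min(0)+p.max(0))/2)
u=np.arange(560)
sph=near&(z>.235)&(np.hypot(x-.61,y-.05)<.03);p=W[sph]
f=least_squares(lambda c:np.linalg.norm(p-c,axis=1)-.016,[.61,.05,.248],loss='soft_l1',f_scale=.001);print('ball',len(p),f.x)
C=f.x[:2]
hk=near&(z>.19)&(np.hypot(x-C[0],y-C[1])>.08)
nl,lab=cv2.connectedComponents(hk.astype(np.uint8))
for i in range(1,nl):
    m=lab==i
    if m.sum()>5: print('hook',m.sum(),np.argwhere(m).mean(0),W[m].mean(0),W[m][:,2].max())
sp=near&(z>.165)&(z<.192)&(np.hypot(x-C[0],y-C[1])>.035)&(np.hypot(x-C[0],y-C[1])<.095);p=W[sp]
def res(c):
    a=np.arctan2(p[:,1]-c[1],p[:,0]-c[0])-c[2]; a=(a+np.pi/4)%(np.pi/2)-np.pi/4
    return np.hypot(p[:,0]-c[0],p[:,1]-c[1])*np.sin(a)
g=least_squares(res,[*C,np.radians(9)],loss='soft_l1',f_scale=.003);print('spokes',len(p),g.x[:2],np.degrees(g.x[2]),p[:,2].mean())
E
```

```text
k1 -0.03272037774475623
dish 1353 [0.4582769  0.02888982] [0.53223001 0.09209767] [0.49557318 0.06608127 0.00561126]
foot [ 0.52891513 -0.03292235  0.00882619] [0.69442079 0.13406854 0.0172241 ] [0.61166796 0.05057309 0.01302515]
ball 1273 [0.61260046 0.05065677 0.24789554]
hook 828 [ 11.95652174 348.29951691] [0.59371062 0.15666576 0.20513751] 0.23017094142117417
hook 1411 [138.35364989 217.17009213] [0.49342364 0.03087075 0.20555144] 0.23924585464437564
hook 1434 [136.75383543 468.95327755] [0.72914312 0.07091533 0.20662915] 0.23958890648279196
hook 376 [248.92021277 339.59308511] [ 0.63005118 -0.05989009  0.20976406] 0.23914069018543077
hook 17912 [361.21588879 140.53896829] [0.52411242 0.00079231 0.46097022] 0.4916880406910503
spokes 2588 [0.61197907 0.05069478] 9.582630112365813 0.18358515155501046
```

```bash
python3 - <<'E'
from h import *
from scipy.optimize import least_squares
for n in ['w1','t0']:
    d=load(n);W=cloud(d);x,y,z=np.moveaxis(W,-1,0)
    hsv=cv2.cvtColor(d['pixels'],cv2.COLOR_RGB2HSV).astype(int)
    dish=(np.hypot(x-.497,y-.055)<.06)&(hsv[...,0]>92)&(hsv[...,0]<125)&(hsv[...,1]>60)&(z<.03)
    p=W[dish]
    h=cv2.convexHull(p[:,:2].astype(np.float32)).reshape(-1,2)
    h=h[h[:,1]>.04] 
    f=least_squares(lambda c:np.hypot(h[:,0]-c[0],h[:,1]-c[1])-c[2],[.497,.055,.04],loss='soft_l1',f_scale=.0015)
    print(n,len(h),f.x,np.abs(f.fun).max(), np.degrees(np.arctan2(f.x[1]-.0507,f.x[0]-.612)))
d=load('w1');c=d['pixels'][60:170,180:300,::-1]
cv2.imwrite('pics/c3.png',cv2.resize(c,None,fx=5,fy=5))
E
```

```text
w1 21 [0.497723   0.05227637 0.04013478] 0.0006880286763214435 179.2096973299843
t0 15 [0.49560986 0.05540867 0.03845401] 0.007402498580272806 177.68330869224516
```

View pics/c3.png

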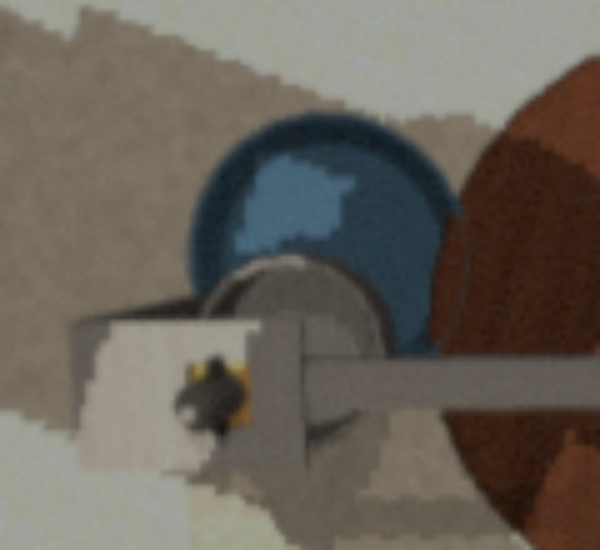

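```bash
python3 -c "
from h import *
plan(.6237,-.0183,.2,9.6)"
```

```text
shift tool [-0.0245  0.0577  0.1957] turn -0.0091 | pos [ 0.5634 -0.0031  0.3958] yawy 9.08 t 1.7 F [-0.97 -2.44 -2.51] w 0.0256
```

>>> {"method": "play_rows", "body": {"targets": "-0.014 0.035 0.04 -0.01 0.7; -0.0245 0.0577 0.08 -0.01 0.7; -0.0245 0.0577 0.125 -0.01 0.7; -0.0245 0.0577 0.14 -0.01 0.7; -0.0245 0.0577 0.14 -0.01 0.7"}}

```text
time_s: 2.2
position: [0.6204, -0.0125, 0.2551]
tool_rot: [[-0.172, 0.985, -0.006], [0.985, 0.172, 0.001], [0.002, -0.006, -1.0]]
ft_force: [-0.1, -0.4, 0.2]
grip_width: 0.0257
```

```bash
python3 -c "
from h import *
plan(.6237,-.0183,.17,9.6)
d=grab('wrist','w2'); d=load('w2')
cv2.imwrite('pics/w2b.png',cv2.convertScaleAbs(d['pixels'][:,:,::-1],alpha=1.6));plan(.6237,-.0183,.17,9.6)"
```

```text
shift tool [-0.0065  0.0027  0.085 ] turn 0.0055 | pos [ 0.6204 -0.0125  0.2551] yawy 9.91 t 2.2 F [-0.14 -0.41  0.17] w 0.0257
shift tool [-0.0062  0.0017  0.0877] turn 0.0056 | pos [ 0.6211 -0.0125  0.2577] yawy 9.92 t 2.25 F [0.28 0.12 0.81] w 0.0258
```

View pics/w2b.png

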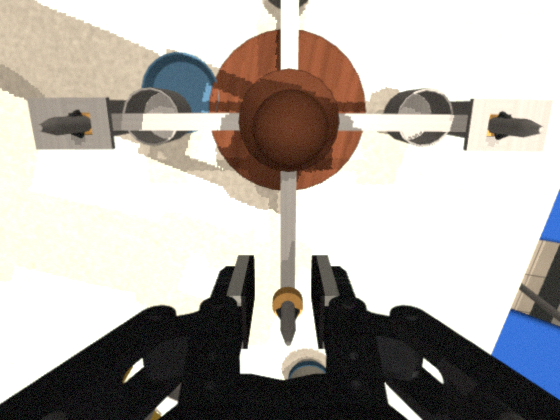

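The spoke at column 288 lies between the fingers (250–315) with the free hook at (289,305). Going down astride the spoke.

>>> {"method": "play_rows", "body": {"targets": "-0.005 0.002 0.03 0 0.7; -0.005 0.002 0.055 0 0.7; -0.005 0.002 0.07 0 0.7; -0.005 0.002 0.08 0 0.7; -0.005 0.002 0.086 0 0.7"}}

```text
time_s: 2.75
position: [0.6246, -0.0173, 0.1729]
tool_rot: [[-0.172, 0.985, 0.002], [0.985, 0.172, -0.0], [-0.001, 0.002, -1.0]]
ft_force: [0.4, -0.4, 0.2]
grip_width: 0.0256
```

```bash
python3 -c "
from h import *
plan(.6237,-.0183,.17,9.6)"
```

```text
shift tool [-0.0008 -0.0011  0.0029] turn 0.0055 | pos [ 0.6246 -0.0173  0.1729] yawy 9.92 t 2.75 F [ 0.36 -0.44  0.2 ] w 0.0256
```

>>> {"method": "play_rows", "body": {"targets": "0 0 0.001 0 0.82; 0 0 0.001 0 0.82; 0 -0.0007 0.001 0.01 0.82; 0 -0.0014 0.001 0.02 0.82; 0 -0.0021 0.001 0.03 0.82"}}

```text
time_s: 3.25
position: [0.6221, -0.0177, 0.1714]
tool_rot: [[-0.142, 0.99, 0.001], [0.99, 0.142, -0.0], [-0.0, 0.001, -1.0]]
ft_force: [-0.1, 0.1, -0.2]
grip_width: 0.015
```

>>> {"method": "play_rows", "body": {"targets": "0 -0.0007 0 0.01 0.82; 0 -0.0014 0 0.02 0.82; 0 -0.002 0 0.03 0.82; 0.0001 -0.0034 0 0.05 0.82; 0.0002 -0.0054 0 0.08 0.82"}}

```text
time_s: 3.75
position: [0.6168, -0.0183, 0.1713]
tool_rot: [[-0.061, 0.998, 0.001], [0.998, 0.061, -0.0], [-0.0, 0.001, -1.0]]
ft_force: [2.4, 1.3, 1.0]
grip_width: 0.0157
```

```bash
python3 -c "
from h import *
plan(.6237,-.0183,.17,9.6)"
```

```text
shift tool [-0.0004  0.0068  0.0013] turn -0.1066 | pos [ 0.6168 -0.0183  0.1713] yawy 3.49 t 3.75 F [2.38 1.29 0.96] w 0.0157
```

>>> {"method": "play_rows", "body": {"targets": "0.0002 -0.0048 0 0.07 0.82; 0.0007 -0.0096 0 0.14 0.82; 0.0015 -0.0143 0 0.21 0.82; 0.0027 -0.019 0 0.28 0.82; 0.0041 -0.0236 0 0.35 0.82"}}

```text
time_s: 4.25
position: [0.5928, -0.0156, 0.1712]
tool_rot: [[0.287, 0.958, 0.001], [0.958, -0.287, 0.0], [0.0, 0.001, -1.0]]
ft_force: [3.0, 0.4, 0.5]
grip_width: 0.0151
```

>>> {"method": "play_rows", "body": {"targets": "0.0002 -0.0048 0 0.07 0.82; 0.0007 -0.0096 0 0.14 0.82; 0.0015 -0.0143 0 0.21 0.82; 0.0027 -0.019 0 0.28 0.82; 0.0041 -0.0236 0 0.35 0.82"}}

```text
time_s: 4.75
position: [0.5714, -0.0051, 0.1712]
tool_rot: [[0.598, 0.801, 0.001], [0.801, -0.598, -0.0], [0.0, 0.001, -1.0]]
ft_force: [3.6, 0.6, 0.4]
grip_width: 0.0155
```

```bash
python3 -c "
from h import *
plan(.6237,-.0183,.17,9.6)
p=status.observe()['position'];print(np.hypot(p[0]-.612,p[1]-.0507),np.degrees(np.arctan2(p[1]-.0507,p[0]-.612)))"
```

```text
shift tool [0.0207 0.0497 0.0013] turn -0.809 | pos [ 0.5714 -0.0051  0.1712] yawy -36.75 t 4.75 F [3.64 0.6  0.38] w 0.0155
0.06901943706089152 -125.98453590078539
```

>>> {"method": "play_rows", "body": {"targets": "0.0002 -0.0048 0 0.07 0.82; 0.0007 -0.0096 0 0.14 0.82; 0.0015 -0.0143 0 0.21 0.82; 0.0027 -0.019 0 0.28 0.82; 0.0041 -0.0236 0 0.35 0.82"}}

```text
time_s: 5.25
position: [0.5549, 0.012, 0.1712]
tool_rot: [[0.837, 0.547, 0.001], [0.547, -0.837, -0.001], [0.0, 0.001, -1.0]]
ft_force: [3.6, -1.9, 0.3]
grip_width: 0.0152
```

>>> {"method": "play_rows", "body": {"targets": "0.0002 -0.0048 0 0.07 0.82; 0.0007 -0.0096 0 0.14 0.82; 0.0015 -0.0143 0 0.21 0.82; 0.0027 -0.019 0 0.28 0.82; 0.0041 -0.0236 0 0.35 0.82"}}

```text
time_s: 5.75
position: [0.5452, 0.0338, 0.1712]
tool_rot: [[0.974, 0.227, 0.0], [0.227, -0.974, -0.001], [-0.0, 0.001, -1.0]]
ft_force: [2.4, -2.6, 1.6]
grip_width: 0.0154
```

```bash
cat >> h.py <<'E'
from scipy.optimize import least_squares
def spokes(d,C0=(.612,.0507),a0=0):
    W=cloud(d);x,y,z=np.moveaxis(W,-1,0);r=np.hypot(x-C0[0],y-C0[1])
    p=W[(z>.165)&(z<.192)&(r>.035)&(r<.095)]
    def res(c):
        a=np.arctan2(p[:,1]-c[1],p[:,0]-c[0])-c[2]; a=(a+np.pi/4)%(np.pi/2)-np.pi/4
        return np.hypot(p[:,0]-c[0],p[:,1]-c[1])*np.sin(a)
    g=least_squares(res,[*C0,np.radians(a0)],loss='soft_l1',f_scale=.003)
    return len(p),g.x[:2],np.degrees(g.x[2])
def dishfit(d,C):
    W=cloud(d);x,y,z=np.moveaxis(W,-1,0)
    hsv=cv2.cvtColor(d['pixels'],cv2.COLOR_RGB2HSV).astype(int)
    p=W[(np.hypot(x-.497,y-.055)<.06)&(hsv[...,0]>92)&(hsv[...,0]<125)&(hsv[...,1]>60)&(z<.03)]
    h=cv2.convexHull(p[:,:2].astype(np.float32)).reshape(-1,2)
    f=least_squares(lambda c:np.hypot(h[:,0]-c[0],h[:,1]-c[1])-c[2],[.497,.053,.04],loss='soft_l1',f_scale=.001)
    return len(h),f.x,np.median(np.abs(f.fun)),np.degrees(np.arctan2(f.x[1]-C[1],f.x[0]-C[0]))
E
python3 -c "
from h import *
plan(.6237,-.0183,.17,9.6)
p=status.observe()['position'];print(np.hypot(p[0]-.612,p[1]-.0507),np.degrees(np.arctan2(p[1]-.0507,p[0]-.612)))
d=grab('wrist','w3'); d=load('w3')
print(spokes(d,a0=-12));print(dishfit(d,(.612,.0507)))
d=grab('top','t3'); d=load('t3')
print(spokes(d,(.61,.051),a0=-12));print(dishfit(d,(.61,.051)))
cv2.imwrite('pics/w3b.png',cv2.convertScaleAbs(load('w3')['pixels'][:,:,::-1],alpha=1.6))"
```

```text
shift tool [0.0646 0.0686 0.0013] turn -1.509 | pos [0.5452 0.0338 0.1712] yawy -76.86 t 5.75 F [ 2.42 -2.58  1.64] w 0.0154
0.06889466721977545 -165.7811251557726
(13733, array([0.55594815, 0.02119531]), np.float64(-23.116549447153766))
(27, array([0.49614153, 0.05443621, 0.039216  ]), np.float64(0.0006404054584141158), np.float64(178.15296175767241))
(88, array([0.57666169, 0.12559993]), np.float64(-28.702286491298466))Traceback (most recent call last):
  File "<string>", line 8, in <module>
    print(spokes(d,(.61,.051),a0=-12));print(dishfit(d,(.61,.051)))
                                             ~~~~~~~^^^^^^^^^^^^^^
  File "h.py", line 39, in dishfit
    h=cv2.convexHull(p[:,:2].astype(np.float32)).reshape(-1,2)
      ^^^^^^^^^^^^^^^^^^^^^^^^^^^^^^^^^^^^^^^^^^^^^^^^^^
AttributeError: 'NoneType' object has no attribute 'reshape'
```

>>> {"method": "play_rows", "body": {"targets": "0.0001 -0.0039 0 0.056 0.82; 0.0004 -0.0077 0 0.112 0.82; 0.001 -0.0115 0 0.168 0.82; 0.0017 -0.0153 0 0.224 0.82; 0.0026 -0.0184 0 0.27 0.82"}}

```text
time_s: 6.35
position: [0.543, 0.0522, 0.1709]
tool_rot: [[0.999, -0.037, -0.002], [-0.037, -0.999, -0.001], [-0.002, 0.001, -1.0]]
ft_force: [-1.4, -3.0, 1.2]
grip_width: 0.0156
```

>>> {"method": "play_rows", "body": {"targets": "0 0 0 0 0.82; 0 0 0 0 0.7; 0 0 0 0 0.7; 0 0 -0.03 0 0.7; 0 0 -0.07 0 0.7"}}

```text
time_s: 6.85
position: [0.5427, 0.0526, 0.2404]
tool_rot: [[0.999, -0.035, -0.005], [-0.035, -0.999, 0.001], [-0.005, -0.0, -1.0]]
ft_force: [0.8, -0.8, 0.2]
grip_width: 0.0255
```

>>> {"method": "play_rows", "body": {"targets": "0 0 -0.05 0 0.7; 0 0 -0.1 0 0.7; -0.03 0 -0.12 0 0.7; -0.05 0 -0.12 0 0.7; -0.05 0 -0.12 0 0.7"}}

```text
time_s: 7.35
position: [0.492, 0.0547, 0.3625]
tool_rot: [[0.999, -0.035, 0.002], [-0.035, -0.999, -0.0], [0.002, 0.0, -1.0]]
ft_force: [1.2, -0.6, -0.3]
grip_width: 0.0257
```

```bash

python3 -c "
from h import *
plan(.6237,-.0183,.17,9.6)
d=grab('wrist','w4'); d=load('w4')
cv2.imwrite('pics/w4b.png',cv2.convertScaleAbs(load('w4')['pixels'][:,:,::-1],alpha=1.6))
print(spokes(d,a0=0));print(dishfit(d,(.612,.0507)))"
```

```text
shift tool [0.1337 0.0683 0.1928] turn -1.7735 | pos [0.492  0.0547 0.3625] yawy -92.02 t 7.35 F [ 1.18 -0.56 -0.31] w 0.0257
(2681, array([0.61199453, 0.05046034]), np.float64(-0.02061993781574547))
(42, array([0.4977563 , 0.05234126, 0.04032364]), np.float64(0.0002276716946117245), np.float64(179.17692668041423))
```

View pics/w4b.png

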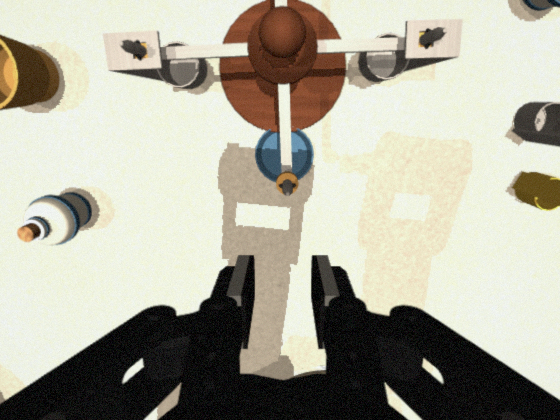

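```bash

python3 -c "
from h import *
plan(.515,-.285,.33,-123)
print(status.observe()['q'])
d=load('w4');W=cloud(d);x,y,z=np.moveaxis(W,-1,0)
m=(np.hypot(x-.497,y-.05)<.03)&(z>.222)&(z<.26);print(m.sum(),W[m].mean(0),W[m].max(0))
m=(np.hypot(x-.497,y-.05)<.03)&(z>.186)&(z<.222);print(m.sum(),W[m].mean(0),W[m].min(0),W[m].max(0))"
```

```text
shift tool [0.034  0.3386 0.0317] turn 0.5404 | pos [0.493  0.0546 0.3616] yawy -92.04 t 7.4 F [ 0.58  0.64 -0.79] w 0.0259
[-7.38799483e+00  1.26649546e+01  6.64661364e+01  3.37247277e-03
  1.00815156e+02  8.46496441e+01]
102 [0.49914661 0.05058051 0.23072929] [0.50211765 0.05480173 0.23867718]
322 [0.50065992 0.05060563 0.20307454] [0.48890406 0.04052525 0.19297909] [0.50770387 0.0602332  0.22143237]
```

>>> {"method": "play_rows", "body": {"targets": "0.004 0.042 0 0.06 0.6; 0.008 0.084 0 0.12 0.5; 0.013 0.126 0 0.18 0.4; 0.017 0.168 0 0.24 0.4; 0.021 0.21 0.01 0.32 0.4"}}

```text
time_s: 7.9
position: [0.5078, -0.1584, 0.3511]
tool_rot: [[0.936, -0.351, 0.001], [-0.351, -0.936, -0.0], [0.001, 0.0, -1.0]]
ft_force: [0.6, 0.3, 0.4]
grip_width: 0.0516
```

```bash

python3 -c "
from h import *
plan(.515,-.285,.33,-123)"
```

```text
shift tool [0.0512 0.116  0.0211] turn 0.2175 | pos [ 0.5078 -0.1584  0.3511] yawy -110.54 t 7.9 F [0.62 0.3  0.41] w 0.0516
```

>>> {"method": "play_rows", "body": {"targets": "0.018 0.04 0.01 0.08 0.4; 0.036 0.08 0.02 0.16 0.4; 0.051 0.116 0.021 0.217 0.4; 0.051 0.116 0.021 0.217 0.4"}}

```text
time_s: 8.3
position: [0.5143, -0.2874, 0.327]
tool_rot: [[0.837, -0.547, -0.004], [-0.547, -0.837, 0.002], [-0.004, 0.0, -1.0]]
ft_force: [-0.6, 0.5, 0.4]
grip_width: 0.0511
```

```bash

python3 -c "
from h import *
plan(.515,-.285,.33,-123)
d=grab('wrist','w5'); d=load('w5')
cv2.imwrite('pics/w5b.png',cv2.convertScaleAbs(load('w5')['pixels'][:,:,::-1],alpha=1.6))"
```

```text
shift tool [-0.0007 -0.0024 -0.003 ] turn -0.0031 | pos [ 0.5143 -0.2874  0.327 ] yawy -123.18 t 8.3 F [-0.64  0.5   0.39] w 0.0511
```

View pics/w5b.png

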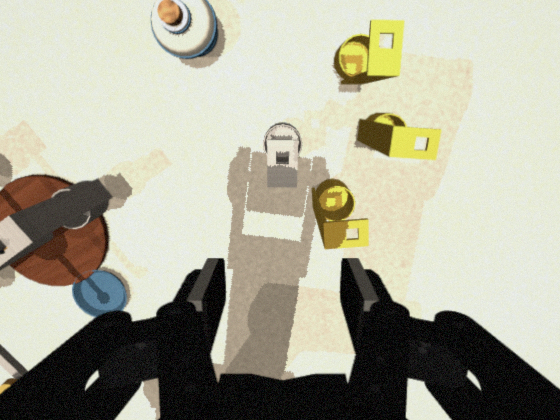

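```bash

python3 -c "
from h import *
d=load('w5');W=cloud(d);x,y,z=np.moveaxis(W,-1,0)
cv2.imwrite('pics/c5.png',cv2.resize(d['pixels'][110:210,230:360,::-1],None,fx=5,fy=5,interpolation=cv2.INTER_CUBIC))
hsv=cv2.cvtColor(d['pixels'],cv2.COLOR_RGB2HSV).astype(int)
m=(np.hypot(x-.53,y+.295)<.04)&(z>.138)&(z<.165)
print(m.sum(),W[m].mean(0),np.argwhere(m).min(0),np.argwhere(m).max(0))
p=W[m][:,:2].astype(np.float32);r=cv2.minAreaRect(p);print(r)
B=cv2.boxPoints(r);print(B.round(4).tolist())
# hole: non-tab pixels inside the tab
mm=m.astype(np.uint8);f=cv2.morphologyEx(mm,cv2.MORPH_CLOSE,np.ones((25,25),np.uint8));
hole=(f==1)&(~m);nl,lab,st,ce=cv2.connectedComponentsWithStats(hole.astype(np.uint8));print([(s,c) for s,c in zip(st.tolist(),ce.tolist()) if s[4]>15])
"
```

```text
1293 [ 0.53132353 -0.29795659  0.14975875] [139 267] [187 297]
((0.5310846567153931, -0.29811280965805054), (0.027900535613298416, 0.044378604739904404), 56.059844970703125)
[[0.5048999786376953, -0.2973000109195709], [0.541700005531311, -0.3221000134944916], [0.5572999715805054, -0.2989000082015991], [0.5205000042915344, -0.2741999924182892]]
[([0, 0, 560, 420, 235038], [279.49834069384525, 209.5362409482722]), ([276, 151, 13, 12, 156], [282.0, 156.5])]
```

View pics/c5.png

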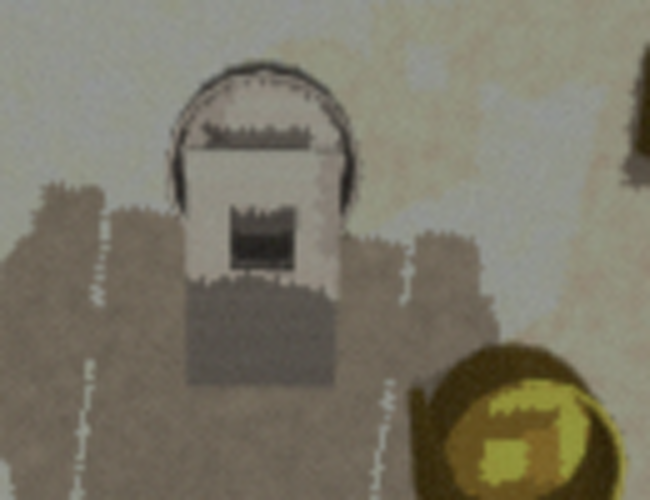

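```bash

python3 -c "
from h import *
plan(.5228,-.2925,.126,-123.9)"
```

```text
shift tool [0.0117 0.0017 0.2018] turn 0.0157 | pos [ 0.5145 -0.2852  0.3278] yawy -123.0 t 8.35 F [ 0.09 -0.07  0.54] w 0.0508
```

>>> {"method": "play_rows", "body": {"targets": "0.006 0.001 0.03 0.016 0.4; 0.01 0.001 0.06 0.016 0.4; 0.01 0.001 0.08 0.016 0.4; 0.01 0.001 0.08 0.016 0.4; 0.01 0.001 0.08 0.016 0.4"}}

```text
time_s: 8.85
position: [0.5227, -0.2885, 0.2508]
tool_rot: [[0.832, -0.555, 0.0], [-0.555, -0.832, -0.0], [0.0, -0.0, -1.0]]
ft_force: [0.3, -0.3, -0.2]
grip_width: 0.0513
```

```bash

python3 -c "
from h import *
d=grab('wrist','w6'); d=load('w6');W=cloud(d);x,y,z=np.moveaxis(W,-1,0)
m=(np.hypot(x-.53,y+.295)<.04)&(z>.138)&(z<.165)
p=W[m][:,:2].astype(np.float32);r=cv2.minAreaRect(p);print(m.sum(),W[m].mean(0),r, d['pos'])
a=np.radians(90-r[2]) if 0 else np.radians(r[2]-90)
q=np.array(r[0])-.010*np.array([np.cos(a),np.sin(a)]);print(q,np.degrees(a))
plan(q[0],q[1],.126,np.degrees(a)-90)
cv2.imwrite('pics/w6b.png',cv2.convertScaleAbs(load('w6')['pixels'][:,:,::-1],alpha=1.6))"
```

```text
2063 [ 0.53118006 -0.29810286  0.14976571] ((0.5310320854187012, -0.29822421073913574), (0.02774699218571186, 0.04441521689295769), 55.59734344482422) [ 0.52268566 -0.28847504  0.25076181]
[ 0.52278121 -0.29257416] -34.40265655517578
shift tool [0.0019 0.0032 0.1255] turn 0.0122 | pos [ 0.5228 -0.2887  0.2515] yawy -123.7 t 8.9 F [0.04 0.22 0.59] w 0.0513
```

View pics/w6b.png

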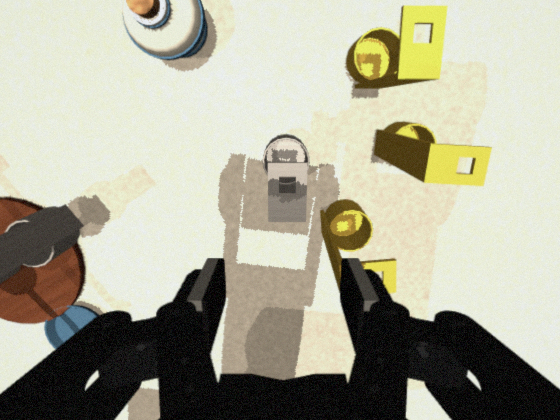

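```bash

python3 -c "
from h import *
d=load('w5');W=cloud(d);hsv=cv2.cvtColor(d['pixels'],cv2.COLOR_RGB2HSV).astype(int)
m=(hsv[...,0]>20)&(hsv[...,0]<35)&(hsv[...,1]>120)&(W[...,2]>.1)&(W[...,2]<.17)
v,u=np.where(m);k=(v>170);p=(W[m][k]-[.5228,-.2925,.126])@d['rot'];print(p.min(0),p.max(0))"
```

```text
[-0.07501696  0.03975248 -0.02575092] [-0.0440041   0.0847883   0.02601915]
```

>>> {"method": "play_rows", "body": {"targets": "0.001 0.003 0.035 0.012 0.4; 0.002 0.003 0.07 0.012 0.4; 0.002 0.003 0.1 0.012 0.4; 0.002 0.003 0.118 0.012 0.4; 0.002 0.003 0.125 0.012 0.4"}}

```text
time_s: 9.4
position: [0.5223, -0.2923, 0.1246]
tool_rot: [[0.825, -0.565, -0.0], [-0.565, -0.825, 0.0], [-0.001, -0.0, -1.0]]
ft_force: [-0.9, -0.5, 0.3]
grip_width: 0.0509
```

>>> {"method": "play_rows", "body": {"targets": "0 0 0 0 0.5; 0 0 0 0 0.6; 0 0 0 0 0.65; 0 0 0 0 0.7; 0 0 0 0 0.8", "force": 40}}

```text
time_s: 9.9
position: [0.5228, -0.2928, 0.1266]
tool_rot: [[0.825, -0.566, 0.002], [-0.566, -0.825, -0.002], [0.003, 0.0, -1.0]]
ft_force: [-0.0, 0.6, 6.8]
grip_width: 0.0269
```

```bash

python3 -c "
from h import *
plan(.5228,-.2925,.126,-123.9)"
```

```text
shift tool [-0.0001 -0.0003  0.0006] turn -0.0094 | pos [ 0.5228 -0.2928  0.1266] yawy -124.44 t 9.9 F [-0.03  0.57  6.77] w 0.0269
```

>>> {"method": "play_rows", "body": {"targets": "0 0 0 0 1; 0 0 -0.001 0 1; 0 0 -0.003 0 1; 0 0 -0.01 0 1; 0 0 -0.03 0 1", "force": 80}}

```text
time_s: 10.4
position: [0.5215, -0.2919, 0.1541]
tool_rot: [[0.825, -0.566, -0.003], [-0.566, -0.825, 0.003], [-0.004, -0.0, -1.0]]
ft_force: [0.5, 0.0, -2.4]
grip_width: 0.0261
```

>>> {"method": "play_rows", "body": {"targets": "0 0 -0.04 0 1; 0 0 -0.08 0 1; 0 0 -0.12 0 1; 0 0 -0.15 0 1; 0 0 -0.15 0 1"}}

```text
time_s: 10.9
position: [0.5229, -0.293, 0.3101]
tool_rot: [[0.825, -0.566, 0.007], [-0.566, -0.825, -0.006], [0.009, 0.001, -1.0]]
ft_force: [-0.1, -0.8, -2.1]
grip_width: 0.0259
```

```bash

python3 -c "
from h import *
plan(.40,-.05,.34,-90)
d=grab('wrist','w7'); d=load('w7')
cv2.imwrite('pics/w7b.png',cv2.convertScaleAbs(load('w7')['pixels'][:,:,::-1],alpha=1.6))"
```

```text
shift tool [-0.2385 -0.1309 -0.0321] turn -0.6012 | pos [ 0.5229 -0.293   0.3101] yawy -124.44 t 10.9 F [-0.14 -0.76 -2.14] w 0.0259
```

View pics/w7b.png

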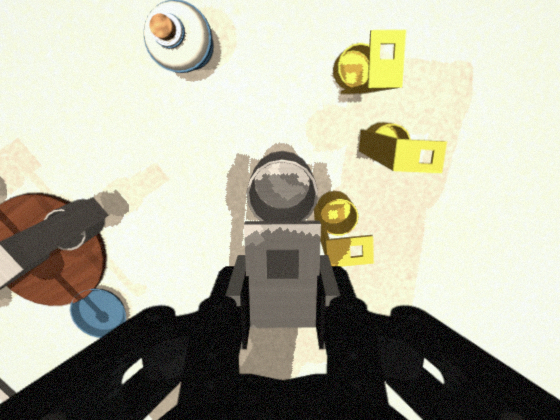

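```bash
cat >> h.py <<'E'
def tab(d):
    W=cloud(d);R=np.array(d['rot']);P=(W-d['pos'])@R
    m=(P[...,2]<-.012)&(P[...,2]>-.036)&(np.abs(P[...,1])<.0155)&(P[...,0]>-.02)&(P[...,0]<.045)
    p=P[m]; A=np.c_[p[:,:2],np.ones(len(p))];c=np.linalg.lstsq(A,p[:,2],rcond=None)[0]
    for _ in range(3):
        k=np.abs(A@c-p[:,2])<.002;c=np.linalg.lstsq(A[k],p[k,2],rcond=None)[0]
    # hole through pixels
    mm=m.astype(np.uint8);f=cv2.morphologyEx(mm,cv2.MORPH_CLOSE,np.ones((45,45),np.uint8))
    hole=((f==1)&~m).astype(np.uint8);hole=cv2.morphologyEx(hole,cv2.MORPH_OPEN,np.ones((5,5),np.uint8));nl,lab,st,ce=cv2.connectedComponentsWithStats(hole)
    K=d['mtx'];T=d['T_tool_cam'];out=[]
    for s,cc in zip(st[1:],ce[1:]):
        if s[4]<100: continue
        q=cv2.undistortPoints(np.array([[cc]]),K,np.array([float(d['k1']),0,0,0])).ravel()
        r=T[:3,:3]@np.array([q[0],-q[1],-1]);o=T[:3,3]
        # plane z=c0x+c1y+c2
        t=(c[0]*o[0]+c[1]*o[1]+c[2]-o[2])/(r[2]-c[0]*r[0]-c[1]*r[1]);out.append((s.tolist(),(o+t*r).round(4)))
    return 'plane',c.round(4),k.sum(),'front edge x',np.percentile(p[k][:,0],[1,99]),'y',np.percentile(p[k][:,1],[1,99]),out
E
python3 -c "
from h import *
print(tab(load('w7')));plan(.372,.05,.31,-90)"
```

```text
('plane', array([ 0.0052,  0.0039, -0.023 ]), np.int64(6762), 'front edge x', array([-0.01177762,  0.03190741]), 'y', array([-0.01366473,  0.01369804]), [([267, 250, 31, 24, 742], array([ 0.0168, -0.    , -0.0229]))])
shift tool [-0.3178 -0.1975 -0.0043] turn -0.6011 | pos [ 0.5224 -0.2926  0.307 ] yawy -124.44 t 10.95 F [-0.21 -0.8  -1.63] w 0.026
```

>>> {"method": "play_rows", "body": {"targets": "-0.03 -0.02 0 -0.06 1; -0.066 -0.04 0 -0.13 1; -0.103 -0.062 0 -0.2 1; -0.14 -0.085 0 -0.27 1; -0.178 -0.108 0 -0.34 1"}}

```text
time_s: 11.45
position: [0.435, -0.1011, 0.3036]
tool_rot: [[0.967, -0.256, -0.003], [-0.256, -0.967, 0.002], [-0.003, -0.001, -1.0]]
ft_force: [0.5, 1.1, -1.5]
grip_width: 0.0262
```

```bash
python3 -c "
from h import *
plan(.372,.05,.31,-90)"
```

```text
shift tool [-0.0996 -0.1299 -0.006 ] turn -0.2588 | pos [ 0.435  -0.1011  0.3036] yawy -104.83 t 11.45 F [ 0.48  1.14 -1.49] w 0.0262
```

>>> {"method": "play_rows", "body": {"targets": "-0.03 -0.035 0 -0.07 1; -0.056 -0.072 0 -0.14 1; -0.082 -0.106 0 -0.21 1; -0.1 -0.13 0 -0.26 1; -0.1 -0.13 0 -0.26 1"}}

```text
time_s: 11.95
position: [0.3713, 0.0513, 0.3042]
tool_rot: [[1.0, 0.004, -0.002], [0.004, -1.0, 0.001], [-0.002, -0.001, -1.0]]
ft_force: [0.3, 0.8, -1.7]
grip_width: 0.0259
```

```bash
python3 -c "
from h import *
plan(.42,.0505,.229,-90)
d=grab('wrist','w8'); d=load('w8');print(tab(d))
print(spokes(d,a0=0));print(dishfit(d,(.612,.0507)))
W=cloud(d);x,y,z=np.moveaxis(W,-1,0)
m=(np.hypot(x-.497,y-.05)<.03)&(z>.225)&(z<.26);print(m.sum(),W[m].mean(0),W[m].max(0))
m=(np.hypot(x-.497,y-.05)<.03)&(z>.186)&(z<.216);print(m.sum(),W[m].mean(0),W[m].min(0),W[m].max(0))
plan(.42,.0505,.229,-90)
cv2.imwrite('pics/w8b.png',cv2.convertScaleAbs(d['pixels'][:,:,::-1],alpha=1.6))"
```

```text
shift tool [0.0489 0.001  0.0751] turn 0.0038 | pos [0.3713 0.0513 0.3042] yawy -89.78 t 11.95 F [ 0.34  0.75 -1.74] w 0.0259
('plane', array([ 0.0059,  0.0041, -0.0231]), np.int64(6783), 'front edge x', array([-0.01198722,  0.03177711]), 'y', array([-0.01367695,  0.0136842 ]), [([267, 250, 31, 24, 742], array([ 0.0167, -0.0001, -0.023 ]))])
(0, array([0.612 , 0.0507]), np.float64(0.0))
(42, array([0.49753599, 0.05231212, 0.04068367]), np.float64(0.0001378933423170775), np.float64(179.19309393109677))
204 [0.49599244 0.05031189 0.23167314] [0.50015932 0.05466664 0.23925868]
669 [0.49451039 0.05035774 0.20256032] [0.48714167 0.04037362 0.19134362] [0.50601868 0.06021353 0.21594914]
shift tool [ 0.0478 -0.0006  0.0752] turn 0.0015 | pos [0.3724 0.0498 0.3042] yawy -89.92 t 12.0 F [-0.42 -1.25 -2.21] w 0.0261
```

View pics/w8b.png

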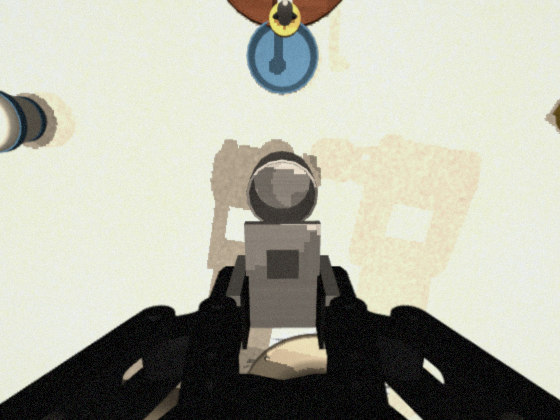

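>>> {"method": "play_rows", "body": {"targets": "0 0 0.02 0 1; 0 0 0.04 0 1; 0.005 0 0.058 0 1; 0.02 0 0.07 0 1; 0.03 0 0.074 0 1"}}

```text
time_s: 12.5
position: [0.4038, 0.0478, 0.2293]
tool_rot: [[1.0, -0.003, -0.004], [-0.003, -1.0, 0.0], [-0.004, -0.0, -1.0]]
ft_force: [-0.5, 0.2, -2.0]
grip_width: 0.0263
```

>>> {"method": "play_rows", "body": {"targets": "0.01 0 0 0 1; 0.02 0 0 0 1; 0.02 0 0 0 1"}}

```text
time_s: 12.8
position: [0.4248, 0.0483, 0.2314]
tool_rot: [[1.0, -0.001, 0.001], [-0.001, -1.0, -0.0], [0.001, 0.0, -1.0]]
ft_force: [-0.2, 1.5, -3.0]
grip_width: 0.0263
```

```bash
python3 -c "
from h import *
plan(.4806,.0503,.229,-90)
d=grab('wrist','w9'); d=load('w9');print(tab(d),d['pos'])
W=cloud(d);x,y,z=np.moveaxis(W,-1,0)
m=(np.hypot(x-.497,y-.05)<.03)&(z>.225)&(z<.26);print(m.sum(),W[m].mean(0),W[m].max(0))
hsv=cv2.cvtColor(d['pixels'],cv2.COLOR_RGB2HSV).astype(int)
m=(np.hypot(x-.497,y-.05)<.03)&(z>.186)&(z<.22)&(hsv[...,1]>120);print(m.sum(),W[m].mean(0),W[m].min(0),W[m].max(0),np.histogram(W[m][:,2],bins=np.arange(.186,.222,.002)))
plan(.4806,.0503,.229,-90)
cv2.imwrite('pics/w9b.png',cv2.convertScaleAbs(d['pixels'][:,:,::-1],alpha=1.6))"
```

```text
shift tool [ 0.0558 -0.0021  0.0025] turn -0.0015 | pos [0.4248 0.0483 0.2314] yawy -90.09 t 12.8 F [-0.18  1.46 -3.  ] w 0.0263
('plane', array([ 0.0049,  0.0032, -0.0231]), np.int64(6789), 'front edge x', array([-0.01200893,  0.03179077]), 'y', array([-0.01368427,  0.0136589 ]), [([267, 250, 31, 24, 742], array([ 0.0167, -0.0001, -0.023 ]))]) [0.4247753  0.04831874 0.23140263]
372 [0.49767147 0.05031964 0.23206333] [0.50145756 0.0547552  0.23902959]
820 [0.497508   0.05016491 0.20128884] [0.48802503 0.04102414 0.19929931] [0.50690762 0.0597441  0.21146361] (array([  0,   0,   0,   0,   0,   0,  23, 704,  81,   0,   3,   5,   4,
         0,   0,   0,   0]), array([0.186, 0.188, 0.19 , 0.192, 0.194, 0.196, 0.198, 0.2  , 0.202,
       0.204, 0.206, 0.208, 0.21 , 0.212, 0.214, 0.216, 0.218, 0.22 ]))
shift tool [ 0.0567 -0.0019  0.0024] turn -0.0012 | pos [0.4239 0.0485 0.2313] yawy -90.07 t 12.85 F [ 0.01  0.67 -2.59] w 0.0263
```

View pics/w9b.png

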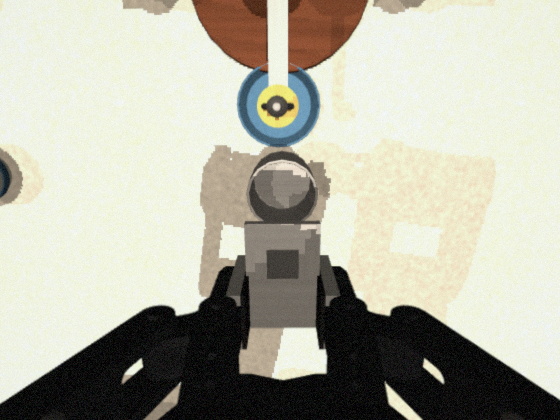

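>>> {"method": "play_rows", "body": {"targets": "0.012 -0.0018 0 0 1; 0.026 -0.0018 0 0 1; 0.04 -0.0018 0 0 1; 0.05 -0.0018 0 0 1; 0.057 -0.0018 0 0 1"}}

```text
time_s: 13.35
position: [0.4813, 0.0505, 0.2311]
tool_rot: [[1.0, -0.001, 0.0], [-0.001, -1.0, 0.0], [0.0, -0.0, -1.0]]
ft_force: [-0.0, -0.3, -2.0]
grip_width: 0.0262
```

>>> {"method": "play_rows", "body": {"targets": "0 0 0 0 1; 0 0 0 0 1"}}

```text
time_s: 13.55
position: [0.4802, 0.0504, 0.231]
tool_rot: [[1.0, -0.001, -0.0], [-0.001, -1.0, -0.0], [-0.0, 0.0, -1.0]]
ft_force: [-0.0, 0.4, -0.7]
grip_width: 0.0263
```

```bash
python3 -c "
from h import *
plan(.4813,.0502,.182,-90)
d=grab('wrist','w10'); d=load('w10');
W=cloud(d);x,y,z=np.moveaxis(W,-1,0)
m=(np.hypot(x-.497,y-.05)<.008)&(z>.22)&(z<.242);print(m.sum(),W[m].mean(0),W[m].max(0)) if m.sum() else 0
plan(.4813,.0502,.182,-90)
cv2.imwrite('pics/w10b.png',cv2.convertScaleAbs(cv2.resize(d['pixels'][190:340,200:360,::-1],None,fx=4,fy=4),alpha=1.8))"
```

```text
shift tool [0.0011 0.0002 0.049 ] turn -0.001 | pos [0.4802 0.0504 0.231 ] yawy -90.06 t 13.55 F [-0.02  0.39 -0.68] w 0.0263
4 [0.50204628 0.05051817 0.22050987] [0.50240581 0.0514403  0.22156451]
shift tool [0.0012 0.0002 0.0491] turn -0.0011 | pos [0.4801 0.0504 0.2311] yawy -90.07 t 13.6 F [-0.43  0.33 -1.51] w 0.0261
```

View pics/w10b.png

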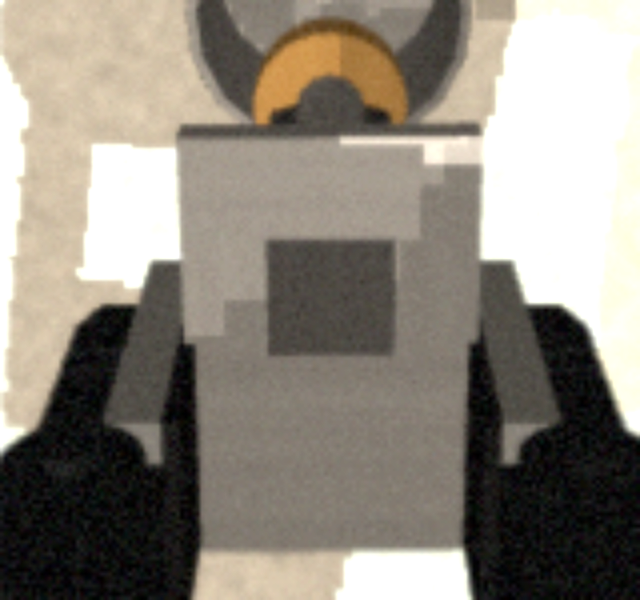

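>>> {"method": "play_rows", "body": {"targets": "0.0008 0 0.003 0 1; 0.0008 0 0.006 0 1; 0.0008 0 0.009 0 1; 0.0008 0 0.011 0 1; 0.0008 0 0.013 0 1"}}

```text
time_s: 14.1
position: [0.4812, 0.0504, 0.2179]
tool_rot: [[1.0, -0.001, -0.0], [-0.001, -1.0, 0.0], [-0.0, -0.0, -1.0]]
ft_force: [0.8, 0.7, -1.3]
grip_width: 0.0261
```

```bash
python3 -c "
from h import *
plan(.4813,.0502,.182,-90)
d=grab('wrist','w11'); d=load('w11');
cv2.imwrite('pics/w11b.png',cv2.convertScaleAbs(cv2.resize(d['pixels'][190:340,200:360,::-1],None,fx=4,fy=4),alpha=1.8))"
```

```text
shift tool [0.0001 0.0002 0.0359] turn -0.0012 | pos [0.4812 0.0504 0.2179] yawy -90.07 t 14.1 F [ 0.82  0.7  -1.25] w 0.0261
```

View pics/w11b.png

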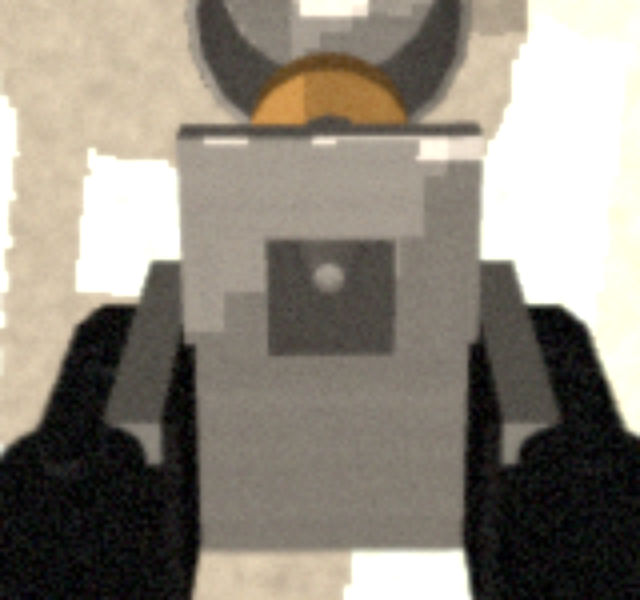

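>>> {"method": "play_rows", "body": {"targets": "0.0008 0 0.002 0 1; 0.0008 0 0.004 0 1; 0.0008 0 0.006 0 1; 0.0008 0 0.007 0 1; 0.0008 0 0.007 0 1"}}

```text
time_s: 14.65
position: [0.482, 0.0504, 0.2109]
tool_rot: [[1.0, -0.001, -0.0], [-0.001, -1.0, 0.0], [-0.0, -0.0, -1.0]]
ft_force: [0.5, -0.3, -1.6]
grip_width: 0.0261
```

```bash
python3 -c "
from h import *
plan(.4813,.0502,.182,-90)
d=grab('wrist','w12'); d=load('w12');
W=cloud(d);P=(W-d['pos'])@d['rot'];m=(abs(P[...,0]-.0165)<.006)&(abs(P[...,1])<.006)&(P[...,2]<-.024)&(P[...,2]>-.05);print(m.sum(),P[m].mean(0),P[m].min(0))
cv2.imwrite('pics/w12b.png',cv2.convertScaleAbs(cv2.resize(d['pixels'][190:340,200:360,::-1],None,fx=4,fy=4),alpha=1.8))"
```

```text
shift tool [-0.0007  0.0002  0.0289] turn -0.0012 | pos [0.482  0.0504 0.2109] yawy -90.07 t 14.65 F [ 0.54 -0.32 -1.56] w 0.0261
114 [ 0.01640514 -0.00012132 -0.0260916 ] [ 0.01418439 -0.00599189 -0.02832751]
```

View pics/w12b.png

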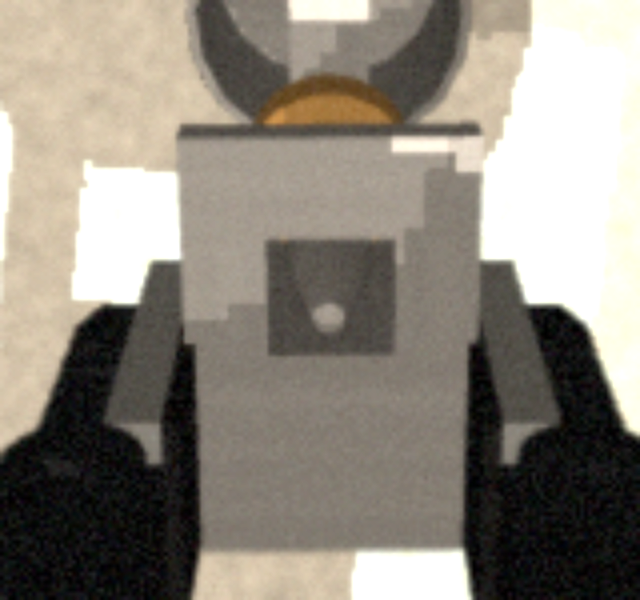

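>>> {"method": "play_rows", "body": {"targets": "0.0003 0 0.002 0 1; 0.0003 0 0.004 0 1; 0.0003 0 0.006 0 1; 0.0003 0 0.008 0 1; 0.0003 0 0.01 0 1"}}

```text
time_s: 15.2
position: [0.4823, 0.0504, 0.2009]
tool_rot: [[1.0, -0.001, -0.0], [-0.001, -1.0, 0.0], [-0.0, -0.0, -1.0]]
ft_force: [0.4, -0.5, -2.3]
grip_width: 0.0258
```

>>> {"method": "play_rows", "body": {"targets": "0 0 0.001 0 1; 0 0 0.002 0 1; 0 0 0.003 0 1; 0 0 0.004 0 1"}}

```text
time_s: 15.6
position: [0.4824, 0.0504, 0.1971]
tool_rot: [[1.0, -0.001, 0.0], [-0.001, -1.0, -0.0], [0.0, 0.0, -1.0]]
ft_force: [-0.3, 0.7, -0.4]
grip_width: 0.0261
```

>>> {"method": "play_rows", "body": {"targets": "0 0 0.001 0 1; 0 0 0.002 0 1"}}

```text
time_s: 15.8
position: [0.4824, 0.0504, 0.195]
tool_rot: [[1.0, -0.001, 0.0], [-0.001, -1.0, 0.0], [0.0, -0.0, -1.0]]
ft_force: [0.2, -0.0, -0.0]
grip_width: 0.0265
```

>>> {"method": "play_rows", "body": {"targets": "0 0 0.001 0 1; 0 0 0.002 0 1"}}

```text
time_s: 16.0
position: [0.4824, 0.0504, 0.193]
tool_rot: [[1.0, -0.001, 0.0], [-0.001, -1.0, -0.0], [0.0, 0.0, -1.0]]
ft_force: [-0.4, 0.3, -2.5]
grip_width: 0.0263
```

>>> {"method": "play_rows", "body": {"targets": "0 0 0.001 0 1"}}

```text
time_s: 16.1
position: [0.4824, 0.0504, 0.192]
tool_rot: [[1.0, -0.001, -0.0], [-0.001, -1.0, 0.0], [-0.0, -0.0, -1.0]]
ft_force: [0.7, 0.8, -0.6]
grip_width: 0.0262
```

>>> {"method": "play_rows", "body": {"targets": "0 0 0.001 0 1"}}

```text
time_s: 16.2
position: [0.4824, 0.0504, 0.1911]
tool_rot: [[1.0, -0.001, 0.0], [-0.001, -1.0, 0.0], [0.0, -0.0, -1.0]]
ft_force: [-0.6, -0.7, 0.0]
grip_width: 0.0265
```

>>> {"method": "play_rows", "body": {"targets": "0 0 0.001 0 1"}}

```text
time_s: 16.3
position: [0.4825, 0.0504, 0.1902]
tool_rot: [[1.0, -0.001, 0.0], [-0.001, -1.0, -0.0], [0.0, 0.0, -1.0]]
ft_force: [-0.8, -0.2, -0.1]
grip_width: 0.0259
```

>>> {"method": "play_rows", "body": {"targets": "0 0 0.001 0 1"}}

```text
time_s: 16.4
position: [0.4826, 0.0504, 0.1893]
tool_rot: [[1.0, -0.001, 0.001], [-0.001, -1.0, -0.0], [0.001, 0.0, -1.0]]
ft_force: [-0.3, -0.5, 1.0]
grip_width: 0.0261
```

>>> {"method": "play_rows", "body": {"targets": "0 0 0.001 0 1"}}

```text
time_s: 16.5
position: [0.4826, 0.0503, 0.1883]
tool_rot: [[1.0, -0.001, 0.001], [-0.001, -1.0, -0.0], [0.001, 0.0, -1.0]]
ft_force: [-0.6, 0.3, 3.4]
grip_width: 0.026
```

>>> {"method": "play_rows", "body": {"targets": "0 0 0.001 0 1"}}

```text
time_s: 16.6
position: [0.4826, 0.0504, 0.1874]
tool_rot: [[1.0, -0.001, 0.001], [-0.001, -1.0, -0.0], [0.001, 0.0, -1.0]]
ft_force: [0.6, 0.1, 0.0]
grip_width: 0.026
```

>>> {"method": "play_rows", "body": {"targets": "0 0 0.001 0 1"}}

```text
time_s: 16.7
position: [0.4823, 0.0504, 0.1859]
tool_rot: [[1.0, -0.001, -0.0], [-0.001, -1.0, 0.0], [-0.0, -0.0, -1.0]]
ft_force: [0.2, 0.2, -0.4]
grip_width: 0.0263
```

>>> {"method": "play_rows", "body": {"targets": "0 0 0.001 0 1"}}

```text
time_s: 16.8
position: [0.4822, 0.0504, 0.1848]
tool_rot: [[1.0, -0.001, -0.001], [-0.001, -1.0, 0.0], [-0.001, -0.0, -1.0]]
ft_force: [-0.4, 0.8, 0.9]
grip_width: 0.0261
```

>>> {"method": "play_rows", "body": {"targets": "0 0 0.0007 0 1"}}

```text
time_s: 16.9
position: [0.4823, 0.0504, 0.1841]
tool_rot: [[1.0, -0.001, -0.0], [-0.001, -1.0, 0.0], [-0.0, -0.0, -1.0]]
ft_force: [-0.2, 0.9, -0.5]
grip_width: 0.0261
```

>>> {"method": "play_rows", "body": {"targets": "0 0 0.0006 0 1"}}

```text
time_s: 17.0
position: [0.4823, 0.0504, 0.1837]
tool_rot: [[1.0, -0.001, -0.0], [-0.001, -1.0, 0.0], [-0.0, -0.0, -1.0]]
ft_force: [-1.1, 0.8, 0.2]
grip_width: 0.0262
```

>>> {"method": "play_rows", "body": {"targets": "0 0 0.0006 0 1"}}

```text
time_s: 17.1
position: [0.4824, 0.0504, 0.1831]
tool_rot: [[1.0, -0.001, -0.0], [-0.001, -1.0, 0.0], [-0.0, -0.0, -1.0]]
ft_force: [0.3, 0.1, -1.9]
grip_width: 0.026
```

>>> {"method": "play_rows", "body": {"targets": "0 0 0.0006 0 1"}}

```text
time_s: 17.2
position: [0.4822, 0.0504, 0.1824]
tool_rot: [[1.0, -0.001, -0.001], [-0.001, -1.0, 0.0], [-0.001, -0.0, -1.0]]
ft_force: [0.1, -0.4, -2.7]
grip_width: 0.0263
```

>>> {"method": "play_rows", "body": {"targets": "0 0 0.0006 0 1"}}

```text
time_s: 17.3
position: [0.4823, 0.0504, 0.182]
tool_rot: [[1.0, -0.001, -0.0], [-0.001, -1.0, -0.0], [-0.0, 0.0, -1.0]]
ft_force: [-2.8, 0.8, 4.8]
grip_width: 0.0259
```

>>> {"method": "play_rows", "body": {"targets": "0 0 0.0006 0 1"}}

```text
time_s: 17.4
position: [0.4824, 0.0504, 0.1819]
tool_rot: [[1.0, -0.001, 0.0], [-0.001, -1.0, -0.0], [0.0, 0.0, -1.0]]
ft_force: [-3.9, 0.4, 9.5]
grip_width: 0.0259
```

>>> {"method": "play_rows", "body": {"targets": "0 0 0.0006 0 1"}}

```text
time_s: 17.5
position: [0.4824, 0.0504, 0.1818]
tool_rot: [[1.0, -0.001, 0.001], [-0.001, -1.0, -0.0], [0.001, 0.0, -1.0]]
ft_force: [-5.0, 0.6, 13.1]
grip_width: 0.0261
```

>>> {"method": "play_rows", "body": {"targets": "0 0 -0.0006 0 1; 0 0 -0.001 0 1; 0 0 -0.001 0 0.6; 0 0 -0.001 0 0.5; 0 0 -0.001 0 0.45"}}

```text
time_s: 18.0
position: [0.4825, 0.0503, 0.1817]
tool_rot: [[1.0, -0.001, -0.0], [-0.001, -1.0, -0.0], [-0.0, 0.0, -1.0]]
ft_force: [0.3, -1.4, -0.7]
grip_width: 0.047
```

```bash
python3 -c "
from h import *
plan(.4813,.0502,.182,-90)
d=grab('wrist','w13'); d=load('w13');print(tab(d))
cv2.imwrite('pics/w13b.png',cv2.convertScaleAbs(d['pixels'][:,:,::-1],alpha=1.6))"
```

```text
shift tool [-0.0012  0.0001 -0.0003] turn -0.0013 | pos [0.4825 0.0503 0.1817] yawy -90.07 t 18.0 F [ 0.3  -1.38 -0.72] w 0.047
('plane', array([-0.0052,  0.0001, -0.0234]), np.int64(5979), 'front edge x', array([-0.01229143,  0.03156849]), 'y', array([-0.01387142,  0.0137576 ]), [([268, 272, 28, 50, 1050], array([ 0.003 , -0.0003, -0.0234]))])
```

View pics/w13b.png

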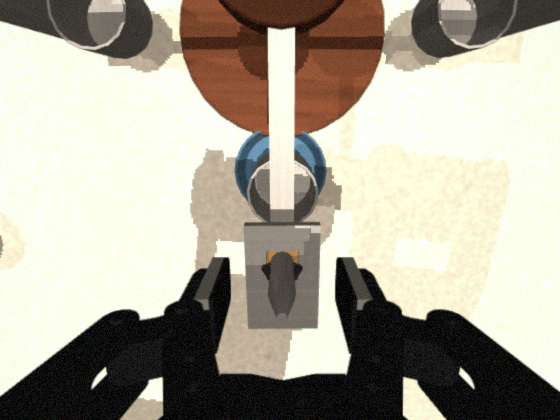

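The tab (245–320, 222–328) lies level with its top at 0.205 m, and the collar and both leaves show in the hole at (283,265). Backing off now.

>>> {"method": "play_rows", "body": {"targets": "0 0 -0.01 0 0.45; 0 0 -0.03 0 0.45; 0 0 -0.06 0 0.45; 0 0 -0.1 0 0.45; 0 0 -0.14 0 0.45"}}

```text
time_s: 18.55
position: [0.482, 0.0504, 0.324]
tool_rot: [[1.0, -0.001, 0.0], [-0.001, -1.0, -0.0], [0.0, 0.0, -1.0]]
ft_force: [0.2, 0.2, 0.7]
grip_width: 0.0471
```

>>> {"method": "play_rows", "body": {"targets": "-0.03 0 -0.01 0 0.45; -0.06 0 -0.02 0 0.45; -0.06 0 -0.02 0 0.45; -0.06 0 -0.02 0 0.45"}}

```text
time_s: 18.95
position: [0.4223, 0.0504, 0.3426]
tool_rot: [[1.0, -0.001, 0.002], [-0.001, -1.0, -0.0], [0.002, 0.0, -1.0]]
ft_force: [0.4, -0.5, -0.4]
grip_width: 0.0468
```

```bash
python3 -c "
from h import *
plan(.4813,.0502,.182,-90)
d=grab('wrist','w14'); d=load('w14');print(spokes(d,a0=0),dishfit(d,(.612,.0507)))
W=cloud(d);x,y,z=np.moveaxis(W,-1,0);m=(np.hypot(x-.49,y-.05)<.04)&(z>.195)&(z<.213);p=W[m];print(m.sum(),p.mean(0),cv2.minAreaRect(p[:,:2].astype(np.float32)))
A=np.c_[p[:,:2],np.ones(len(p))];print(np.linalg.lstsq(A,p[:,2],rcond=None)[0])
grab('scene','s14');grab('top','t14')
cv2.imwrite('pics/w14b.png',cv2.convertScaleAbs(d['pixels'][:,:,::-1],alpha=1.6))
cv2.imwrite('pics/s14b.png',cv2.convertScaleAbs(cv2.resize(load('s14')['pixels'][120:320,130:450,::-1],None,fx=2.5,fy=2.5),alpha=1.6))
"
```

```text
shift tool [5.870e-02 1.000e-04 1.607e-01] turn -0.0013 | pos [0.4223 0.0504 0.3426] yawy -90.08 t 18.95 F [ 0.42 -0.45 -0.39] w 0.0468
(1012, array([0.57032726, 0.05022162]), np.float64(-0.16072787416874962)) (31, array([0.49766827, 0.05239074, 0.04046229]), np.float64(0.00011110423399601083), np.float64(179.15277091114416))
1979 [0.49204555 0.05020393 0.20496038] ((0.49187517166137695, 0.05034436285495758), (0.04375592619180679, 0.02789572812616825), 0.5559781789779663)
[-0.00122021 -0.00593438  0.20585871]
```

View pics/w14b.png

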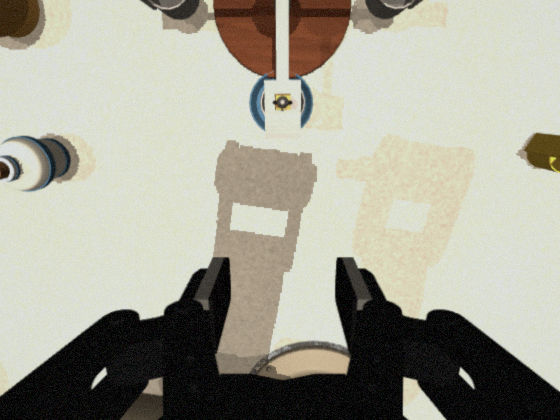

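View pics/s14b.png

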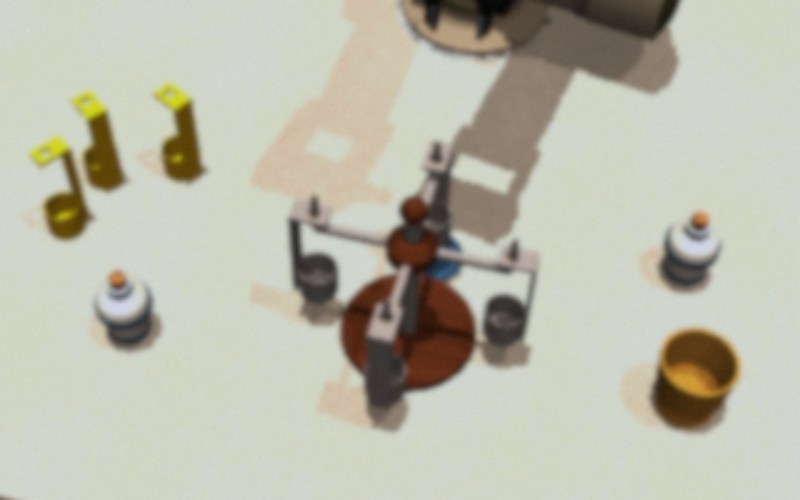

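```bash
python3 -c "
from h import *
plan(.4813,.0502,.182,-90);print(env.close_job())"
```

```text
shift tool [5.850e-02 1.000e-04 1.594e-01] turn -0.0012 | pos [0.4229 0.0504 0.3414] yawy -90.07 t 19.1 F [-0.65 -0.26 -0.1 ] w 0.047
the job is handed in; nothing more can be done
None
```

The steel dipper now hangs on the free hook over the drip dish, handle outwards, and the job is handed in at about 19 s of the 64 s allowed.

- **Turning:** I turned the carousel about 100° clockwise with loosely closed fingers astride the free hook's spoke. The wrist read no more than about 4 N at the checks between moves.
- **Hanging:** I gripped the steel dipper at its tab and slid it in from outside. I then pressed it down in steps of about 1 mm or less, past the leaves, onto the collar. The last reading was about 13 N (some 15 N allowing for the dipper's weight), against the 25 N limit.
- **Seating:** After release the tab lay level, within about half a degree. Its top was at 0.205 m, which is the measured collar top (0.201 m) plus the 4 mm tab. The leaves showed above it while the gripper was still around it.
- **Bystanders:** The bottles, the mortar and the yellow dippers look unmoved in the last scene picture; I did not measure them.

**Alignment:** The wrist pictures put the hook 1.6 to 2 mm (about 0.8 to 1°) short of the dish's middle. The camera calibration is only good to about 2 mm, so I left it. The leaves' peak force was hard to read; I saw about 3.4 N in readings that jittered by 1 N or more.

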